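# Set the ship's clock to the hour and ease its glass shut

### The job

The brass clock lies on its back with its glass bezel swung open. Bring it forward to ten o'clock by pushing the minute hand round clockwise, gently, until it points at twelve (the hand bends easily, and neither the dial nor the hour hand may be leaned on); then swing the bezel over and ease it fully shut, without forcing it or letting it slam. Leave the other things on the bench where they are.

Things in the scene. Friction and masses are not known exactly. Their poses are not given: they have to be found in the camera images.
- clock: Round brass ship's clock lying face up on a rubber cushion, standing firm. Flange 200 mm across; 90 mm high when shut. Origin: centre of its underside, under the hands' axis; z up, x towards twelve, y towards nine o'clock (three, where the bezel is hinged, is at -y). Its dial face is 66 mm above the origin; with the bezel open only the hands (and a 6 mm wide post on their axis) stand above it.
- minute_hand (a joint): Angle of the minute hand (rad): 0 at twelve, growing clockwise (forward), one minute = 0.105; starts 28 to 50 minutes past nine, -3.35 to -1.05; can pass twelve to 0.8. Held by friction only, 0.05 N m (0.8 N at 62 mm from the centre, more nearer in), it stays where it is left. It bends if the force on it exceeds 3 N, from the side or from above.
- minute_tip (a point): Tip of the minute hand, 76 mm from the centre, 79 mm above the bench. The hand is a dark steel blade, the longer and upper of the two, 7 mm wide to 52 mm from the centre, then 4.5 mm; its underside is 11 mm and its top 14.5 mm above the dial face.
- hour_hand: Hour hand, dark steel, 50 mm long with a disc near its end, 5 to 7.5 mm above the dial face, under the minute hand. Origin at the centre of the dial face. It is geared to the minute hand (1/12) and comes to ten o'clock by itself. It bends if the force on it exceeds 3 N.
- dial: White enamel dial disc, 168 mm across, black batons (a double one at twelve). Origin at the centre of its face, axes as the clock's. It chips under a force over 5 N.
- bezel (a joint): Opening angle of the bezel (rad): 0 shut; starts 1.75 to 1.95, leaning back past upright; stop at 2.05. The stiff hinge (friction 0.36 N m, bezel about 0.3 kg) holds it at any angle; pushed near its free edge it moves with 1 to 5 N. The force on it (rim or glass) must stay below 10 N.
- bezel_edge (a point): Free edge of the bezel: rim point farthest from the hinge, on the outer (glass) face; 190 mm along the bezel from the hinge pin and 24 mm out from the pin's plane. Shut, it is 90 mm above the bench. The bezel is a brass ring 184 mm across, 24 mm deep, rim 12 mm wide, glass 2 mm below the rim's face, with a 24 mm wide thumb lug standing 9 mm out below this point, 2 to 8 mm from the inner face.
- bezel_hinge (a point): Middle of the hinge pin, 98 mm from the clock's centre towards three o'clock, 66 mm above the bench. The pin runs parallel to the clock's x; the bezel's inner (dial side) face lies in the pin's plane.
- loupe: Bystander: black eye loupe standing on its small end, 36 mm across, 30 mm high; origin under its centre.
- pliers: Bystander: pliers with black handles lying flat, 150 mm long, 14 mm high; origin near the pivot.
- wristwatch: Bystander: steel wristwatch on a grey cushion, 55 x 75 x 48 mm; origin under its centre.

How it is judged:
On the way:
1. with the bezel open, the minute hand points at twelve, within one minute (value of joint minute_hand between -0.105 and 0.105 rad and value of joint bezel above 1.2 rad), for 0.2 s.
At the end, for the whole second after the job is handed in: The minute hand points at twelve within one minute (0.105 rad) and the bezel is fully shut (under 0.025 rad, about 5 mm at its free edge) and at rest (value of joint minute_hand between -0.105 and 0.105 rad and value of joint bezel below 0.025 rad and velocity of joint bezel between -0.05 and 0.05 rad/s); the robot touches nothing.
It fails at once if the minute hand is bent: force on it over 3 N (contact force between minute_hand and anything else above 3 N).
It fails at once if the hour hand is bent (over 3 N on it) or the dial is leaned on (over 5 N) (contact force between hour_hand and anything else above 3 N or contact force between dial and anything else above 5 N).
It fails at once if the bezel or its glass is forced with more than 10 N (contact force between bezel and anything else above 10 N).
It fails at once if the bezel slams: nearly shut (under 0.12 rad) and still closing faster than 0.8 rad/s (value of joint bezel below 0.12 rad and velocity of joint bezel below -0.8 rad/s).
It fails at once if a bystander is moved more than 15 mm (distance of any of loupe, pliers, wristwatch from where it was at the start of the episode above 0.015 m).
It also fails if it takes over 72 s, if anything falls off the work surface, if the arm or the gripper's body presses on something with over 40 N, if the wrist force passes 120 N, or if a joint passes its speed limit or range.

### The arm

A 6-joint arm with a two-finger parallel gripper is mounted at the origin on the work surface. World frame = base frame: x ahead of the robot, y to its left, z up, the work surface at z = 0. Lengths are in m, angles in rad, forces in N, time in s.
With the tool pointing down it reaches from about 0.35 to 0.725 m from the base axis. Payload 6 kg.
Tool frame: the origin (TCP) lies at the very end of the fingers, on their centre line; the grasp point (between the pads) lies 19 mm behind it; z points along the fingers, y is the line along which they close (so a half turn about z gives the same grasp; the last joint's range is limited). The gripper opens to 85 mm and grips with 20 to 120 N. Pads are 22 mm wide; open, the fingers measure 114 mm over their backs; the gripper's body (76 mm by 85 mm) begins 54 mm behind the grasp point. The pads swing forward as they close: fully open they stand 13 mm farther back than shut.
Start: joints at [-0.83, 0.04, 0.085, 0, -1.615, -0.334], TCP at [0.237, -0.551, 0.231] pointing down, gripper open.
Joint ranges: [-2.56, 2.56], [-1.29, 2.01], [-1.08, 1.49], [-3.29, 1.98], [-2.81, -0.18], [-2.99, 2.99]. Speed limits (rad/s): [2.57, 2.57, 3.01, 3.14, 3.14, 3.14].

### API

Orientations are given as a rotation vector (axis times angle).
In Python, from station import robot gives the robot as it stands.
- The arm moves only by the shell command python3 -m pendant 'ROWS' [FORCE]. ROWS is JSON, a list of rows, each an object with "hand": the opening, from 0 (shut) to 1 (fully open); "xyz": the shift along the tool's x, y, z in cm, a list of three; "yaw": the turn about the tool's z in rad. A call has 1 to 10 rows; each row is the pose to reach, as a shift and turn from the pose commanded when the call began, along the tool's axes at that moment; what a row does not reach only later rows make up. A row lasts 1/12 s, in which the tool goes at most 41.7 mm and 7.16 degrees, less where a joint would pass 70% of its speed; a pose out of reach is approached as far as the arm can. A call with a gripper value outside its range is refused whole. The fingers move at their own pace and stop on an object; FORCE is the grip in N (left out, the last holds). Time passes only in rows, so rows that repeat a pose let the fingers close. It gives the time, the measured TCP pose, the force, the opening and the grip force at its end, in the units of the state.
- robot.get_obs(): the state, without advancing time (a new reading comes with each control period).
- robot.get_image(name): name is "side" or "top"; returns the picture (420x560x3 uint8, red, green, blue); there is no depth.
- robot.camera_model(name): a dict with "fov_y" (degrees; the focal length in pixels is half the picture's height over the tangent of half this angle, whatever the lens; pixels are square), "cx", "cy" (the principal point, pixels), "rvec" (rotation vector, rad) and "tvec" (3), from world to camera coordinates, as OpenCV has them. Camera axes: x right, y down, z forward; pixel columns grow to the right and rows downward; lengths in m; the calibration is good to about 2 mm. A picture is of the moment at which its call begins. camera_model takes no time and is no camera call.
- robot.finish_job(): hands the job in; it is judged then, once.
Trained networks look in the newest picture that a camera, given by its name, has taken for a name from the list of things; names that differ only in an ending like _2 or _b are one class to them, and where a whole thing is asked for, a point or a joint stands for the part that bears it (a point fixed in the world has none). Each returns a list of dicts, best first, with "confidence" (0 to 1); they miss things now and then, are a little off and sometimes report something else, mostly with a low value. They report only what shows in the picture. A call takes as long as a camera call.
- robot.masks_of(target, camera): "region" (420x560 bool, what is visible of it) and "extent" ([centre column, centre row, width, height] in pixels, round what is visible of it).
The state is a dict: "t": time; "joint_positions": joint angles; "joint_vel": joint speeds; "joint_torque": joint torques, N m; "ee_pos": TCP position; "tool_rot": TCP orientation; "force": force on the tool from outside, world axes, zero at the start; "wrist_torque": the same for the moment, N m; "gripper_width": finger opening in m; "grip_force": force on a finger pad.
Only numpy, scipy, OpenCV 4.12 (cv2) and the standard library are available. Lean on these libraries where they do the work, as an engineer would, in place of code of your own. Each camera call takes 0.05 s, during which the arm holds its last target. There are 200 camera calls.

## Working session

There is one attempt and no reset: what is moved stays moved. The work goes in short steps, Python scripts to look and compute and a shell command to move; the robot and the scene stay as the last step left them, time stands still between calls to the robot, and variables do not carry over. Pictures are saved under pics/ and viewed, at most 10 in all, crops included, and the job is handed in when it is done.

```bash
mkdir -p pics
python3 - <<'E'
from station import robot
import cv2, numpy as np
for n in("top","side"):
    im=robot.get_image(n); cv2.imwrite(f"pics/{n}0.png",im[:,:,::-1])
    print(n,robot.camera_model(n))
    for t in("clock","minute_hand","hour_hand","dial","bezel","loupe","pliers","wristwatch"):
        for m in robot.masks_of(t,n)[:2]: print(t,round(m["confidence"],2),np.round(m["extent"],1),m["region"].sum())
o=robot.get_obs();print(o)
E
```

```text
top {'fov_y': 54.967611927259995, 'cx': 280.0874104219043, 'cy': 208.70630497370723, 'rvec': array([ 2.14882378, -2.19210351,  0.10886338]), 'tvec': array([-6.27269030e-04,  6.10520905e-01,  1.23234340e+00])}
clock 0.66 [257.2 222.5  96.8  87.3] 5068
dial 0.65 [238.  233.5  54.7  55.2] 2305
bezel 0.7 [281.  207.8  42.   67.1] 1811
loupe 0.42 [259.6 151.2  11.7  12.2] 84
pliers 0.58 [421.2 268.7  51.3  28.8] 481
wristwatch 0.62 [162.6 239.4  27.   16.7] 389
side {'fov_y': 45.041355796314264, 'cx': 279.1370629185602, 'cy': 212.7528260592198, 'rvec': array([ 0.18120011, -2.88073937,  1.12793928]), 'tvec': array([0.57737509, 0.13022707, 1.28036925])}
clock 0.64 [288.  234.8 100.8 152.6] 9413
clock 0.64 [295.5 265.6  71.3  62.1] 3052
minute_hand 0.67 [293.4 266.3   2.1  29.2] 64
minute_hand 0.32 [294.4 265.2  75.1  56.6] 3135
hour_hand 0.68 [273.4 196.1  74.3  75.6] 4271
dial 0.61 [294.1 267.1  72.4  58. ] 2985
bezel 0.58 [274.3 198.3  72.2  76.2] 4341
loupe 0.53 [195.8 242.6  14.5  17.1] 180
pliers 0.83 [348.8 138.2  31.5  33.9] 306
wristwatch 0.75 [288.  372.3  23.7  39.4] 869
{'t': 0.9, 'joint_positions': array([-8.30300639e-01,  4.01799021e-02,  8.48170253e-02, -1.32760611e-05,
       -1.61548475e+00, -3.33672541e-01]), 'joint_vel': array([-0.00120069, -0.00200212,  0.00022222, -0.00046325,  0.00018328,
        0.00024632]), 'joint_torque': array([ 6.73808495e-05, -3.67915750e+01,  3.47448063e+01,  6.93322912e+00,
       -7.90937011e-04,  4.64369919e-05]), 'ee_pos': array([ 0.23741908, -0.55101225,  0.23127937]), 'tool_rot': array([ 6.34636501e-01, -3.07680802e+00, -7.98987564e-05]), 'force': array([ 0.2529593 , -0.28879334,  0.72691348]), 'wrist_torque': array([ 0.0058018 , -0.05383039, -0.03498494]), 'grip_force': 0.0, 'gripper_width': 0.08544874844372623}
```

View pics/top0.png

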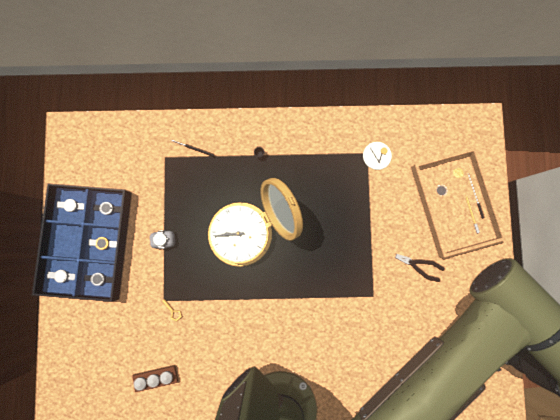

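View pics/side0.png

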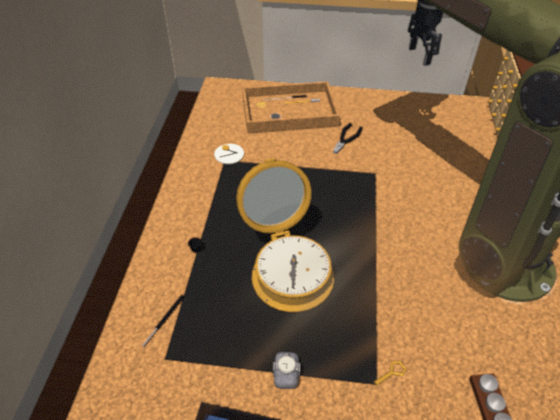

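The clock is near (240,233) in the top view. The bezel is open to the upper right and the arm is clear of it. I'll enlarge both views.

```bash
cat > h.py <<'E'
import numpy as np, cv2
from station import robot
def cam(n):
    c=robot.camera_model(n); f=210/np.tan(np.radians(c["fov_y"]/2))
    K=np.array([[f,0,c["cx"]],[0,f,c["cy"]],[0,0,1]]); return K,np.array(c["rvec"]),np.array(c["tvec"])
def proj(n,P):
    K,r,t=cam(n); return cv2.projectPoints(np.atleast_2d(np.array(P,float)),r,t,K,None)[0][:,0]
def ray(n,uv,z):
    K,r,t=cam(n); R=cv2.Rodrigues(r)[0]; C=-R.T@t
    uv=np.atleast_2d(uv); d=(np.linalg.inv(K)@np.c_[uv,np.ones(len(uv))].T).T@R
    return C+d*((z-C[2])/d[:,2])[:,None]
E
python3 - <<'E'
from h import *
T=cv2.imread("pics/top0.png");S=cv2.imread("pics/side0.png")
a=cv2.resize(T[170:280,190:320],None,fx=6,fy=5.4,interpolation=cv2.INTER_CUBIC)
a=cv2.resize(T[180:280,195:320],None,fx=6,fy=6,interpolation=cv2.INTER_CUBIC)
b=cv2.resize(S[225:315,240:345],None,fx=6,fy=6,interpolation=cv2.INTER_CUBIC)
cv2.imwrite("pics/tc.png",a);cv2.imwrite("pics/sc.png",b)
for n in("top","side"):
    robot.get_image(n)
    m=robot.masks_of("dial",n)[0]["region"].astype(np.uint8)
    c=max(cv2.findContours(m,0,1)[0],key=cv2.contourArea)[:,0].astype(float)
    P=ray(n,c,0.066); h=cv2.convexHull(P[:,:2].astype(np.float32)); print(n,cv2.minEnclosingCircle(h))
    for k in ("loupe","pliers","wristwatch"):
        M=robot.masks_of(k,n)
        if M: print(k,ray(n,M[0]["extent"][:2],0.01).round(3))
E
```

```text
top ((0.5369488596916199, 0.11417698860168457), 0.08415999263525009)
loupe [[0.802 0.049 0.01 ]]
pliers [[ 0.407 -0.446  0.01 ]]
wristwatch [[0.525 0.357 0.01 ]]
side ((0.5333442687988281, 0.11648716032505035), 0.08453492075204849)
loupe [[ 0.566 -0.024  0.01 ]]
pliers [[ 0.413 -0.438  0.01 ]]
wristwatch [[0.52  0.356 0.01 ]]
```

View pics/tc.png

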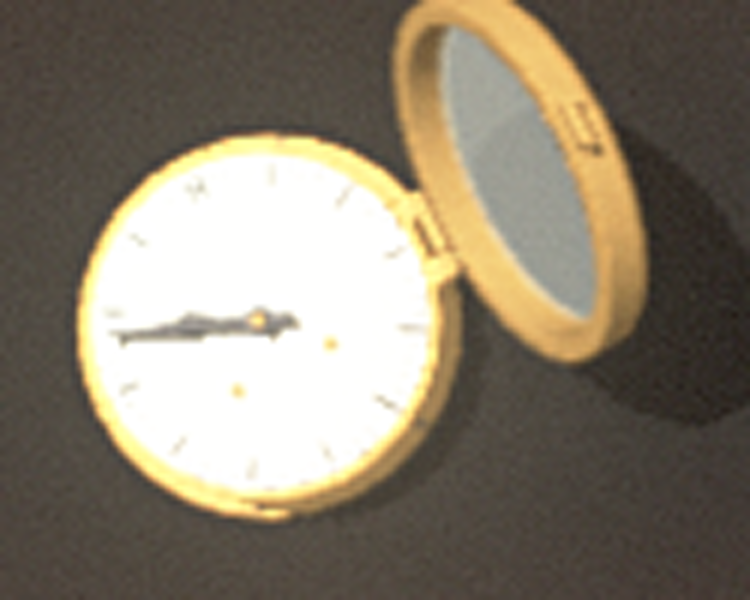

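View pics/sc.png

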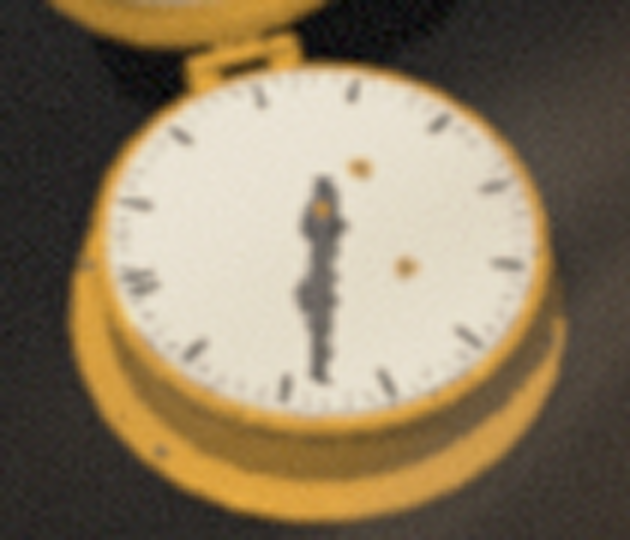

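```bash
cat >> h.py <<'E'
def cl(x,y,psi,P):  # clock frame -> world
    P=np.atleast_2d(np.array(P,float)); c,s=np.cos(psi),np.sin(psi)
    return np.c_[x+c*P[:,0]-s*P[:,1],y+s*P[:,0]+c*P[:,1],P[:,2]]
E
python3 - <<'E'
from h import *
from scipy.optimize import least_squares
T=np.array([(197,188),(272,174),(345,195),(395,252),(412,326),(387,403),(328,453),(252,468),(180,445),(128,388),(113,314),(139,239)])/6+[195,180]-.4
S=np.array([(140,280),(137,203),(180,135),(260,97),(352,91),(438,123),(494,186),(508,264),(468,337),(388,383),(285,388),(195,350)])/6+[240,225]-.4
a=np.arange(12)*np.pi/6
def res(p,which):
    P=cl(p[0],p[1],p[2],np.c_[p[3]*np.cos(a),-p[3]*np.sin(a),0*a+.066])
    return np.r_[[(proj(n,P)-u).ravel() for n,u in which]].ravel()
for w in ([("top",T)],[("side",S)],[("top",T),("side",S)]):
    q=least_squares(res,[.535,.115,.5,.075],args=(w,)); print(q.x.round(4),np.sqrt(q.cost*2/len(q.fun)))
x,y,psi,_=q.x
for n,uv in(("top",(115/6+194.6,333/6+179.6)),("side",(320/6+239.6,380/6+224.6))):
    w=ray(n,uv,.079)[0]; d=w[:2]-[x,y]; print(n,w.round(3),np.hypot(*d),"minute",psi-np.arctan2(d[1],d[0]))
    Q=ray(n,(258/6+194.6,320/6+179.6) if n=="top" else (321/6+239.6,209/6+224.6),.082)[0]; print("post",Q.round(4))
# bezel angle from edge
M={n:robot.masks_of("bezel",n)[0]["region"] for n in("top","side") if robot.get_image(n) is not None}
ph=np.linspace(0,2*np.pi,120)
for b in np.arange(1.7,2.0,.03):
    sc=[]
    for n in M:
        pts=[]
        for dz in(0,.024):
            u=98e-3-0; yy=.098+.092*np.cos(ph)-.0 ; xx=.092*np.sin(ph)
            # along bezel from pin (+y when shut), up dz
            pts.append(np.c_[xx,-.098+yy*np.cos(b)-dz*np.sin(b),.066+yy*np.sin(b)+dz*np.cos(b)])
        P=proj(n,cl(x,y,psi,np.vstack(pts))); im=np.zeros((420,560),np.uint8)
        cv2.fillConvexPoly(im,cv2.convexHull(np.round(P).astype(np.int32)),1)
        sc.append((im&M[n]).sum()/((im|M[n])>0).sum())
    print(round(b,2),np.round(sc,3))
for n in M: print(n,[ (m["extent"]) for m in robot.masks_of("bezel",n)])
E
```

```text
[0.5358 0.1149 0.4513 0.0749] 0.15969257485694746
[0.5346 0.1158 0.4497 0.0742] 0.13285475777037795
[0.535  0.1153 0.4505 0.0745] 0.2553347283393375
top [0.53  0.187 0.079] 0.07181935900794421 minute -1.1871892832658477
post [0.5352 0.1154 0.082 ]
side [0.527 0.194 0.079] 0.07868464513484213 minute -1.2262127251792643
post [0.5347 0.1161 0.082 ]
1.7 [0.47  0.855]
1.73 [0.534 0.875]
1.76 [0.602 0.892]
1.79 [0.666 0.911]
1.82 [0.733 0.931]
1.85 [0.798 0.94 ]
1.88 [0.858 0.939]
1.91 [0.92 0.94]
1.94 [0.907 0.938]
1.97 [0.865 0.937]
2.0 [0.834 0.933]
top [[281.5, 208.8, 40.4, 62.3]]
side [[274.5, 196.9, 70.6, 73.0], [294.6, 268.8, 5.6, 36.1]]
```

```bash
cat >> h.py <<'E'
from scipy.spatial.transform import Rotation as Ro
X,Y,PSI=.535,.1153,.4505
def tgt(p,ang=None):
    o=robot.get_obs(); R=Ro.from_rotvec(o["tool_rot"]).as_matrix()
    s=R.T@(np.array(p)-o["ee_pos"])*100; a0=np.arctan2(R[1,0],R[0,0])
    print("shift cm",s.round(2),"x-ang",round(a0,3),"yaw",None if ang is None else round(-(ang-a0),3))
E
python3 -c "
from h import *
tgt((.36,-.12,.28),.085);tgt((.37,.15,.28));tgt((.504,.18,.2))"
```

```text
shift cm [-28.31  34.74  -4.87] x-ang -2.735 yaw -2.82
shift cm [-39.91  59.14  -4.87] x-ang -2.735 yaw None
shift cm [-53.41  56.59   3.13] x-ang -2.735 yaw None
```

```bash
python3 -m pendant '[{"hand":0,"xyz":[-4,5,-4.9],"yaw":-0.1},{"hand":0,"xyz":[-28.3,34.7,-4.9],"yaw":-1.2},{"hand":0,"xyz":[-28.3,34.7,-4.9],"yaw":-1.2},{"hand":0,"xyz":[-28.3,34.7,-4.9],"yaw":-1.2},{"hand":0,"xyz":[-28.3,34.7,-4.9],"yaw":-1.2},{"hand":0,"xyz":[-28.3,34.7,-4.9],"yaw":-1.2},{"hand":0,"xyz":[-28.3,34.7,-4.9],"yaw":-1.2},{"hand":0,"xyz":[-28.3,34.7,-4.9],"yaw":-1.2},{"hand":0,"xyz":[-28.3,34.7,-4.9],"yaw":-1.2},{"hand":0,"xyz":[-28.3,34.7,-4.9],"yaw":-1.2}]' 40
python3 -c "
from h import *
print(robot.get_obs()['joint_positions'].round(2))
tgt((.37,.15,.28),.085)"
```

```text
t: 2.53
ee_pos: [0.3488, -0.1573, 0.2785]
tool_rot: [-2.267, 2.174, -0.002]
force: [2.4, 0.1, 0.2]
gripper_width: -0.0001
grip_force: 0.0
[ 0.12 -0.55 -0.31 -0.   -1.81 -0.07]
shift cm [-30.62  -3.41  -0.14] x-ang -1.529 yaw -1.614
```

```bash
python3 -m pendant '[{"hand":0,"xyz":[-30.6,-3.4,0],"yaw":-1.2},{"hand":0,"xyz":[-30.6,-3.4,0],"yaw":-1.2},{"hand":0,"xyz":[-30.6,-3.4,0],"yaw":-1.2},{"hand":0,"xyz":[-30.6,-3.4,0],"yaw":-1.2},{"hand":0,"xyz":[-30.6,-3.4,0],"yaw":-1.2},{"hand":0,"xyz":[-30.6,-3.4,0],"yaw":-1.2},{"hand":0,"xyz":[-30.6,-3.4,0],"yaw":-1.2},{"hand":0,"xyz":[-30.6,-3.4,0],"yaw":-1.2},{"hand":0,"xyz":[-30.6,-3.4,0],"yaw":-1.2},{"hand":0,"xyz":[-30.6,-3.4,0],"yaw":-1.2}]'
python3 -c "
from h import *
print(robot.get_obs()['joint_positions'].round(2))
tgt((.504,.18,.14),.085)"
```

```text
t: 3.37
ee_pos: [0.3717, 0.1492, 0.2777]
tool_rot: [3.099, -0.509, -0.001]
force: [-0.1, -1.1, 0.3]
gripper_width: -0.0001
grip_force: 0.0
[ 0.89 -0.49 -0.28 -0.   -1.79  0.35]
shift cm [11.56 -7.17 13.76] x-ang -0.326 yaw -0.411
```

```bash
python3 -m pendant '[{"hand":0,"xyz":[4,-2.5,3],"yaw":-0.12},{"hand":0,"xyz":[8,-5,6],"yaw":-0.24},{"hand":0,"xyz":[11.6,-7.2,9],"yaw":-0.36},{"hand":0,"xyz":[11.6,-7.2,12],"yaw":-0.41},{"hand":0,"xyz":[11.6,-7.2,13.8],"yaw":-0.41},{"hand":0,"xyz":[11.6,-7.2,13.8],"yaw":-0.41},{"hand":0,"xyz":[11.6,-7.2,13.8],"yaw":-0.41}]'
python3 - <<'E'
from h import *
tgt((.504,.18,.0745),.085)
a=robot.get_image("top")[170:280,180:320]; b=robot.get_image("side")[190:300,230:370]
cv2.imwrite("pics/a1.png",cv2.resize(np.vstack([a,b]),None,fx=2.7,fy=2.7,interpolation=2)[:,:,::-1])
E
```

```text
t: 3.95
ee_pos: [0.5045, 0.1769, 0.1384]
tool_rot: [3.136, 0.117, -0.006]
force: [0.9, -0.0, 1.9]
gripper_width: 0.0
grip_force: 0.0
shift cm [-0.   -0.33  6.39] x-ang 0.074 yaw -0.011
```

View pics/a1.png

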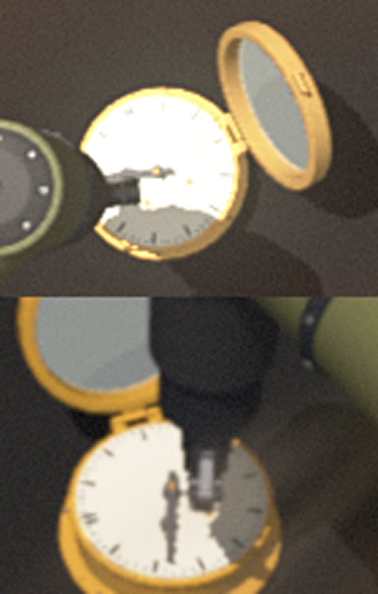

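The top view shows the bezel clear of the arm. The shut fingers stand beside the hand on the anticlockwise side, as planned. Next I descend.

```bash
python3 -m pendant '[{"hand":0,"xyz":[0,-0.3,2.5],"yaw":0},{"hand":0,"xyz":[0,-0.3,4.5],"yaw":0},{"hand":0,"xyz":[0,-0.3,4.8],"yaw":0},{"hand":0,"xyz":[0,-0.3,4.8],"yaw":0},{"hand":0,"xyz":[0,-0.3,4.8],"yaw":0},{"hand":0,"xyz":[0,-0.3,4.8],"yaw":0}]'
python3 - <<'E'
from h import *
tgt((.504,.18,.0745),.085); print(robot.get_obs()['ee_pos'],robot.get_obs()['joint_vel'].round(3))
E
```

```text
t: 4.55
ee_pos: [0.5059, 0.1814, 0.0949]
tool_rot: [-3.137, -0.119, -0.006]
force: [-0.2, 0.6, -0.1]
gripper_width: -0.0004
grip_force: 0.0
shift cm [-0.21  0.13  2.04] x-ang 0.076 yaw -0.009
[0.50592021 0.18143832 0.09489143] [-0.002  0.009 -0.005 -0.004  0.003 -0.   ]
```

```bash
python3 -m pendant '[{"hand":0,"xyz":[-0.2,0,0.7],"yaw":0},{"hand":0,"xyz":[-0.2,0,1.4],"yaw":0},{"hand":0,"xyz":[-0.2,0,2],"yaw":0},{"hand":0,"xyz":[-0.2,0,2],"yaw":0},{"hand":0,"xyz":[-0.2,0,2],"yaw":0},{"hand":0,"xyz":[-0.2,0,2],"yaw":0}]'
python3 - <<'E'
from h import *
for i in range(4): print(robot.get_obs()['ee_pos'].round(4),robot.get_obs()['force'].round(2)); robot.get_image("top")
tgt((.504,.18,.0745),.085)
E
```

```text
t: 5.05
ee_pos: [0.503, 0.1806, 0.072]
tool_rot: [3.139, 0.118, -0.0]
force: [-0.7, -0.1, 0.3]
gripper_width: 0.0007
grip_force: 0.0
[0.503  0.1806 0.072 ] [-0.7  -0.09  0.34]
[0.5031 0.1807 0.0722] [-0.07  1.14  0.3 ]
[0.5031 0.1808 0.0723] [0.31 0.52 1.63]
[0.5031 0.1808 0.0723] [0.57 0.28 0.5 ]
shift cm [ 0.09  0.08 -0.22] x-ang 0.075 yaw -0.01
```

```bash
cat >> h.py <<'E'
def plan(ms,z=.0745,r=.067,off=.01325):
    for m in ms:
        th=PSI-m; e=np.array([np.cos(th),np.sin(th)]); t=np.array([-e[1],e[0]])
        p=np.array([X,Y])+r*e+off*t; print("m",round(m,3),end=" "); tgt((*p,z),th-np.pi/2)
E
python3 -c "
from h import *
plan([-1.4,-1.35,-1.3,-1.25,-1.2,-1.15,-1.1,-1.05,-1.0,-.95])"
```

```text
m -1.4 shift cm [ 0.03  0.48 -0.22] x-ang 0.075 yaw -0.205
m -1.35 shift cm [ 0.35  0.35 -0.22] x-ang 0.075 yaw -0.155
m -1.3 shift cm [ 0.67  0.24 -0.22] x-ang 0.075 yaw -0.105
m -1.25 shift cm [ 1.    0.15 -0.22] x-ang 0.075 yaw -0.055
m -1.2 shift cm [ 1.34  0.07 -0.22] x-ang 0.075 yaw -0.005
m -1.15 shift cm [ 1.67  0.01 -0.22] x-ang 0.075 yaw 0.045
m -1.1 shift cm [ 2.01 -0.03 -0.22] x-ang 0.075 yaw 0.095
m -1.05 shift cm [ 2.35 -0.05 -0.22] x-ang 0.075 yaw 0.145
m -1.0 shift cm [ 2.69 -0.06 -0.22] x-ang 0.075 yaw 0.195
m -0.95 shift cm [ 3.03 -0.05 -0.22] x-ang 0.075 yaw 0.245
```

```bash
python3 -m pendant '[{"hand":0,"xyz":[0.2,0.05,-0.2],"yaw":0},{"hand":0,"xyz":[0.5,0.05,-0.2],"yaw":0},{"hand":0,"xyz":[0.8,0.05,-0.2],"yaw":0},{"hand":0,"xyz":[1.0,0.05,-0.2],"yaw":0},{"hand":0,"xyz":[1.2,0.05,-0.2],"yaw":0},{"hand":0,"xyz":[1.4,0.05,-0.2],"yaw":0},{"hand":0,"xyz":[1.7,0,-0.2],"yaw":0.045},{"hand":0,"xyz":[2.0,0,-0.2],"yaw":0.095},{"hand":0,"xyz":[2.3,-0.05,-0.2],"yaw":0.145},{"hand":0,"xyz":[2.7,-0.05,-0.2],"yaw":0.195}]'
python3 -c "
from h import *
robot.get_image('top')
print(robot.get_obs()['force'],robot.get_obs()['ee_pos'])
for t in ('side',):
  robot.get_image(t)
  for m in robot.masks_of('minute_hand',t)[:2]: print(m['confidence'],m['extent'],m['region'].sum())
plan(np.arange(-1,-.5,.05))"
```

```text
t: 6.08
ee_pos: [0.5297, 0.1832, 0.0738]
tool_rot: [3.135, -0.192, -0.001]
force: [0.1, -1.3, -0.8]
gripper_width: -0.0
grip_force: 0.4
[-0.34120251 -0.34793525  0.50627009] [0.5302547  0.18315379 0.07374573]
m -1.0 shift cm [-0.   -0.03 -0.07] x-ang -0.119 yaw 0.002
m -0.95 shift cm [ 0.33 -0.08 -0.07] x-ang -0.119 yaw 0.052
m -0.9 shift cm [ 0.67 -0.12 -0.07] x-ang -0.119 yaw 0.102
m -0.85 shift cm [ 1.01 -0.15 -0.07] x-ang -0.119 yaw 0.152
m -0.8 shift cm [ 1.36 -0.15 -0.07] x-ang -0.119 yaw 0.202
m -0.75 shift cm [ 1.7  -0.14 -0.07] x-ang -0.119 yaw 0.252
m -0.7 shift cm [ 2.04 -0.12 -0.07] x-ang -0.119 yaw 0.302
m -0.65 shift cm [ 2.38 -0.07 -0.07] x-ang -0.119 yaw 0.352
m -0.6 shift cm [ 2.71 -0.01 -0.07] x-ang -0.119 yaw 0.402
m -0.55 shift cm [ 3.04  0.07 -0.07] x-ang -0.119 yaw 0.452
```

```bash
python3 -m pendant '[{"hand":0,"xyz":[0.35,-0.1,0],"yaw":0.05},{"hand":0,"xyz":[0.7,-0.1,0],"yaw":0.1},{"hand":0,"xyz":[1.0,-0.15,0],"yaw":0.15},{"hand":0,"xyz":[1.35,-0.15,0],"yaw":0.2},{"hand":0,"xyz":[1.7,-0.15,0],"yaw":0.25},{"hand":0,"xyz":[2.05,-0.1,0],"yaw":0.3},{"hand":0,"xyz":[2.4,-0.05,0],"yaw":0.35},{"hand":0,"xyz":[2.7,0,0],"yaw":0.4},{"hand":0,"xyz":[3.05,0.05,0],"yaw":0.45}]'
python3 - <<'E'
from h import *
b=robot.get_image("side")[220:320,230:350];a=robot.get_image("top")[190:280,190:310]
cv2.imwrite("pics/a2.png",cv2.resize(np.vstack([a,b]),None,fx=3.1,fy=3.1,interpolation=2)[:,:,::-1])
print(robot.get_obs()['force'],robot.get_obs()['ee_pos'])
plan(np.arange(-.55,.01,.05))
E
```

```text
t: 6.98
ee_pos: [0.5598, 0.179, 0.0738]
tool_rot: [3.014, -0.884, -0.001]
force: [-0.3, -0.1, 0.8]
gripper_width: 0.0001
grip_force: 0.4
[-0.31881756  0.25980393  0.80342947] [0.56007006 0.17893408 0.07384266]
m -0.55 shift cm [ 0.    0.01 -0.07] x-ang -0.569 yaw 0.001
m -0.5 shift cm [ 0.34 -0.05 -0.07] x-ang -0.569 yaw 0.051
m -0.45 shift cm [ 0.68 -0.09 -0.07] x-ang -0.569 yaw 0.101
m -0.4 shift cm [ 1.02 -0.11 -0.07] x-ang -0.569 yaw 0.151
m -0.35 shift cm [ 1.36 -0.12 -0.07] x-ang -0.569 yaw 0.201
m -0.3 shift cm [ 1.7  -0.11 -0.07] x-ang -0.569 yaw 0.251
m -0.25 shift cm [ 2.04 -0.08 -0.07] x-ang -0.569 yaw 0.301
m -0.2 shift cm [ 2.38 -0.04 -0.07] x-ang -0.569 yaw 0.351
m -0.15 shift cm [ 2.71  0.03 -0.07] x-ang -0.569 yaw 0.401
m -0.1 shift cm [ 3.05  0.1  -0.07] x-ang -0.569 yaw 0.451
m -0.05 shift cm [ 3.37  0.2  -0.07] x-ang -0.569 yaw 0.501
m 0.0 shift cm [ 3.7   0.31 -0.07] x-ang -0.569 yaw 0.551
```

View pics/a2.png

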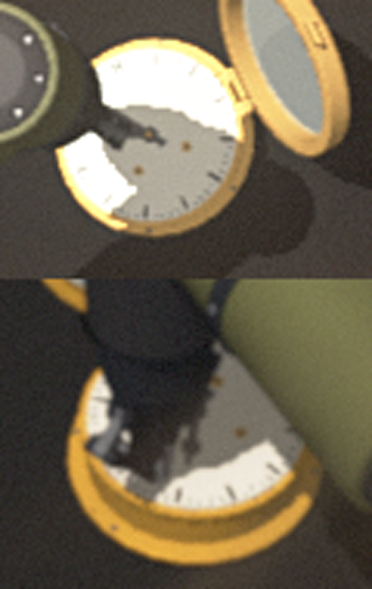

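In the top view the minute hand now points up-left from the post at (148,135), so it is moving with the finger. I'll carry on to just short of twelve and then check.

```bash
python3 -m pendant '[{"hand":0,"xyz":[0.35,-0.05,0],"yaw":0.05},{"hand":0,"xyz":[0.7,-0.1,0],"yaw":0.1},{"hand":0,"xyz":[1.0,-0.1,0],"yaw":0.15},{"hand":0,"xyz":[1.35,-0.1,0],"yaw":0.2},{"hand":0,"xyz":[1.7,-0.1,0],"yaw":0.25},{"hand":0,"xyz":[2.05,-0.1,0],"yaw":0.3},{"hand":0,"xyz":[2.4,-0.05,0],"yaw":0.35},{"hand":0,"xyz":[2.7,0,0],"yaw":0.4},{"hand":0,"xyz":[3.05,0.1,0],"yaw":0.45},{"hand":0,"xyz":[3.4,0.2,0],"yaw":0.5}]'
python3 -m pendant '[{"hand":0,"xyz":[0.15,0,0],"yaw":0.02},{"hand":0,"xyz":[0.3,0.05,0],"yaw":0.05},{"hand":0,"xyz":[0.3,0.05,0],"yaw":0.05},{"hand":0,"xyz":[0.3,0.05,0],"yaw":0.05}]'
python3 -c "
from h import *
plan([0])"
python3 -m pendant '[{"hand":0,"xyz":[-0.2,0,0],"yaw":0},{"hand":0,"xyz":[-0.8,0,0],"yaw":0},{"hand":0,"xyz":[-2,0,0],"yaw":0},{"hand":0,"xyz":[-2,0,-3],"yaw":0},{"hand":0,"xyz":[-2,0,-7],"yaw":0},{"hand":0,"xyz":[-6,-4,-10],"yaw":0},{"hand":0,"xyz":[-10,-8,-14],"yaw":0},{"hand":0,"xyz":[-13,-8,-18],"yaw":0},{"hand":0,"xyz":[-13,-8,-18],"yaw":0}]'
python3 - <<'E'
from h import *
b=robot.get_image("side")[220:320,230:350];a=robot.get_image("top")[190:280,190:310]
cv2.imwrite("pics/a3.png",cv2.resize(np.vstack([a,b]),None,fx=3.1,fy=3.1,interpolation=2)[:,:,::-1])
E
```

```text
t: 7.92
ee_pos: [0.5873, 0.1592, 0.0739]
tool_rot: [-2.703, 1.6, 0.001]
force: [-1.1, 1.3, -0.1]
gripper_width: -0.0001
grip_force: 0.4
t: 8.25
ee_pos: [0.5885, 0.1561, 0.0741]
tool_rot: [2.664, -1.665, 0.0]
force: [1.1, -0.0, 0.7]
gripper_width: 0.0001
grip_force: 0.0
m 0 shift cm [ 0.02 -0.11 -0.04] x-ang -1.117 yaw 0.003
t: 9.0
ee_pos: [0.603, 0.3022, 0.2464]
tool_rot: [2.661, -1.667, -0.001]
force: [1.3, 0.2, 0.4]
gripper_width: -0.0002
grip_force: 0.0
```

View pics/a3.png

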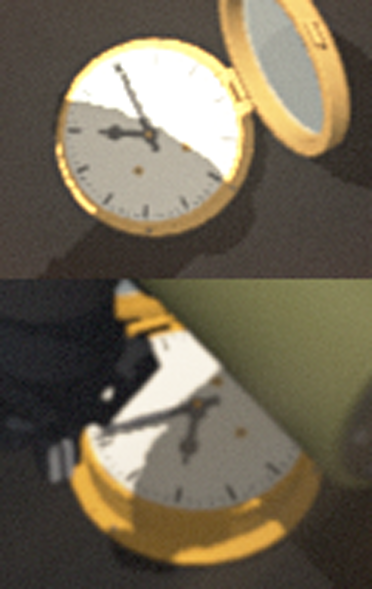

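The hands now show about ten o'clock. The minute tip is at crop (118,67), which is top pixel (227.7,211.2).

Run:
```python
from h import *
im=robot.get_image("top").astype(int).sum(2)
for uv in((117.5/3.1+189.6,66/3.1+189.6),):
    w=ray("top",uv,.079)[0]; d=w[:2]-[X,Y]; print(w,np.hypot(*d),PSI-np.arctan2(d[1],d[0]))
# darkness search: along predicted hand lines r 45..74
r=np.linspace(.05,.072,23)
for dx in (0,.0008):
  s=[]
  for m in np.arange(-.12,.121,.02):
    th=PSI-m; P=np.c_[X+dx+r*np.cos(th),Y+r*np.sin(th),0*r+.0805]; q=proj("top",P).astype(np.float32)
    s.append(int(cv2.remap(im.astype(np.float32),q[:,0],q[:,1],1).mean()))
  print(s)
print(robot.get_obs()["joint_positions"].round(2))
# edge at bezel angles
for b in (1.92,1.5,1,.5,0):
    e=cl(X,Y,PSI,[[0,-.098+.19*np.cos(b)-.024*np.sin(b),.066+.19*np.sin(b)+.024*np.cos(b)]]); print(b,e.round(3))
```

```text
[0.60209178 0.14543353 0.079     ] 0.07354818830972468 0.028362391173203882
[765, 765, 764, 757, 726, 666, 590, 520, 490, 513, 577, 657, 725]
[765, 765, 764, 752, 712, 644, 566, 505, 489, 526, 599, 678, 736]
[ 0.76  0.24  0.34  0.   -1.66 -0.31]
1.92 [[ 0.616 -0.052  0.236]]
1.5 [[0.582 0.018 0.257]]
1 [[0.542 0.101 0.239]]
0.5 [[0.51  0.167 0.178]]
0 [[0.495 0.198 0.09 ]]
```

```bash
cat >> h.py <<'E'
def bz(b,s=.182,gap=0,dz=0):
    y=-.098+s*np.cos(b)-.024*np.sin(b)-.011-gap; z=.066+s*np.sin(b)+.024*np.cos(b)
    print("b",round(b,2),"z",round(z+dz,4),end=" "); tgt(cl(X,Y,PSI,[[0,y,z+dz]])[0],PSI-np.pi/2)
E
python3 -c "
from h import *
bz(1.92,.19,.035,.1);bz(1.92,.19,.035,-.02)"
```

```text
b 1.92 z 0.3363 shift cm [37.05 14.49 -8.87] x-ang -1.116 yaw 0.004
b 1.92 z 0.2163 shift cm [37.06 14.54  3.13] x-ang -1.116 yaw 0.004
```

```bash
python3 -m pendant '[{"hand":0,"xyz":[0,0,-4],"yaw":0},{"hand":0,"xyz":[0,2,-8],"yaw":0},{"hand":0,"xyz":[2,4,-9],"yaw":0},{"hand":0,"xyz":[37,14.5,-9],"yaw":0},{"hand":0,"xyz":[37,14.5,-9],"yaw":0},{"hand":0,"xyz":[37,14.5,-9],"yaw":0},{"hand":0,"xyz":[37,14.5,-9],"yaw":0},{"hand":0,"xyz":[37,14.5,-9],"yaw":0},{"hand":0,"xyz":[37,14.5,-9],"yaw":0},{"hand":0,"xyz":[37,14.5,-9],"yaw":0}]'
python3 -m pendant '[{"hand":0,"xyz":[37,14.5,0],"yaw":0}]' >/dev/null 2>&1 & sleep 0; kill $! 2>/dev/null; python3 -c "
from h import *
print(robot.get_obs())
bz(1.92,.19,.035,.1);bz(1.92,.19,.035,-.02)"
```

```text
t: 9.98
ee_pos: [0.6223, -0.025, 0.3352]
tool_rot: [2.662, -1.667, -0.002]
force: [1.2, 0.3, -0.0]
gripper_width: 0.0002
grip_force: 0.0
{'t': 9.9833, 'joint_positions': array([ 2.80676900e-01,  1.40566910e-01,  3.82778477e-01, -4.61148736e-04,
       -1.81403699e+00,  1.70893816e-01]), 'joint_vel': array([-0.83863874,  0.2411456 ,  0.2566681 , -0.00124426, -0.02042933,
        0.83335996]), 'joint_torque': array([  3.73249032, -43.53273153,  32.67158389,   6.72689661,
        -0.10811716,  -1.12030126]), 'ee_pos': array([ 0.62225908, -0.02495159,  0.33522134]), 'tool_rot': array([ 2.66207197e+00, -1.66734383e+00, -1.60208447e-03]), 'force': array([ 1.24938763,  0.25847486, -0.02021236]), 'wrist_torque': array([ 0.03735223, -0.10654667,  0.04306742]), 'grip_force': 0.0, 'gripper_width': 0.0002037911195212919}
b 1.92 z 0.3363 shift cm [ 6.73  1.76 -0.11] x-ang -1.119 yaw 0.001
b 1.92 z 0.2163 shift cm [ 6.74  1.75 11.89] x-ang -1.119 yaw 0.001
```

```bash
python3 -m pendant '[{"hand":0,"xyz":[3,0.8,0],"yaw":0},{"hand":0,"xyz":[5.5,1.5,0],"yaw":0},{"hand":0,"xyz":[5.5,1.5,0],"yaw":0},{"hand":0,"xyz":[5.5,1.5,0],"yaw":0},{"hand":0,"xyz":[5.5,1.5,0],"yaw":0}]'
python3 -c "
from h import *
bz(1.92,.19,.035,.1);bz(1.92,.19,.035,-.02)"
```

```text
t: 10.4
ee_pos: [0.6331, -0.079, 0.3351]
tool_rot: [2.661, -1.668, -0.002]
force: [0.1, 0.8, 0.6]
gripper_width: 0.0002
grip_force: 0.0
b 1.92 z 0.3363 shift cm [ 1.39  0.37 -0.12] x-ang -1.12 yaw 0.0
b 1.92 z 0.2163 shift cm [ 1.4   0.36 11.88] x-ang -1.12 yaw 0.0
```

```bash
python3 -m pendant '[{"hand":0,"xyz":[1.4,0.4,0],"yaw":0},{"hand":0,"xyz":[1.4,0.4,3.5],"yaw":0},{"hand":0,"xyz":[1.4,0.4,7],"yaw":0},{"hand":0,"xyz":[1.4,0.4,10],"yaw":0},{"hand":0,"xyz":[1.4,0.4,11.5],"yaw":0},{"hand":0,"xyz":[1.4,0.4,11.5],"yaw":0},{"hand":0,"xyz":[1.4,0.4,11.5],"yaw":0},{"hand":0,"xyz":[1.4,0.4,11.5],"yaw":0}]'
python3 - <<'E'
from h import *
b=robot.get_image("side")[130:310,190:380];a=robot.get_image("top")[150:290,190:380]
cv2.imwrite("pics/a4.png",cv2.resize(np.vstack([a,b]),None,fx=1.8,fy=1.8,interpolation=2)[:,:,::-1])
bz(1.95,.19,0,-.015)
for b,d in((1.9,-.02),(1.85,-.02),(1.8,-.018),(1.75,-.016),(1.7,-.014),(1.65,-.012),(1.6,-.01)): bz(b,.19,0,d)
E
```

```text
t: 11.07
ee_pos: [0.6365, -0.0935, 0.2232]
tool_rot: [-2.662, 1.667, -0.004]
force: [0.0, -0.6, 1.3]
gripper_width: -0.0002
grip_force: 0.0
b 1.95 z 0.2186 shift cm [-3.06  0.06  0.48] x-ang -1.119 yaw 0.001
b 1.9 z 0.218 shift cm [-3.91  0.06  0.54] x-ang -1.119 yaw 0.001
b 1.85 z 0.222 shift cm [-4.78  0.06  0.14] x-ang -1.119 yaw 0.001
b 1.8 z 0.2276 shift cm [-5.67  0.05 -0.42] x-ang -1.119 yaw 0.001
b 1.75 z 0.2327 shift cm [-6.57  0.05 -0.93] x-ang -1.119 yaw 0.001
b 1.7 z 0.2373 shift cm [-7.49  0.05 -1.4 ] x-ang -1.119 yaw 0.001
b 1.65 z 0.2415 shift cm [-8.42  0.05 -1.82] x-ang -1.119 yaw 0.001
b 1.6 z 0.2452 shift cm [-9.36  0.04 -2.19] x-ang -1.119 yaw 0.001
```

View pics/a4.png

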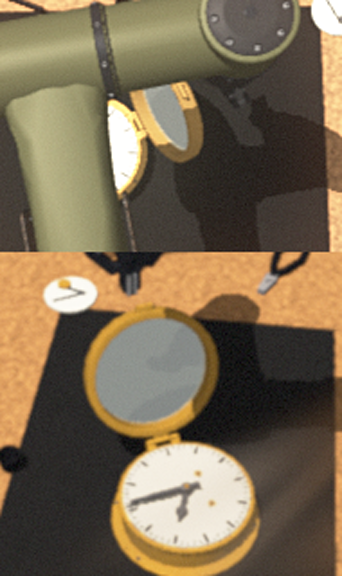

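The side view shows the fingertips at about (262,152), beyond the bezel's top edge at about (273,159). I'll check those against projections.

Run:
```python
from h import *
print(proj("side",robot.get_obs()["ee_pos"]))
for b in (1.85,1.92,1.99):
  print(b,proj("side",cl(X,Y,PSI,[[0,-.098+.19*np.cos(b)-d*np.sin(b),.066+.19*np.sin(b)+d*np.cos(b)] for d in(0,.024)])))
robot.get_image("side")
m=robot.masks_of("bezel","side")[0]; print(m["extent"]); r,c=np.nonzero(m["region"]); print(r.min(),c[r<=r.min()+1])
```

```text
[[261.83558133 151.53355745]]
1.85 [[272.49501907 165.13913743]
 [269.42681248 160.96723954]]
1.92 [[270.80230923 162.99210091]
 [267.86735815 159.54676627]]
1.99 [[269.18772226 161.25363529]
 [266.39922772 158.53347845]]
[271.9, 197.4, 72.5, 73.7]
158 [271 272 273 267 268 269 270 271 272 273 274 275 276]
```

```bash
python3 -m pendant '[{"hand":0,"xyz":[-1,0,0.5],"yaw":0},{"hand":0,"xyz":[-2,0,0.5],"yaw":0},{"hand":0,"xyz":[-2.3,0,0.5],"yaw":0},{"hand":0,"xyz":[-2.6,0,0.5],"yaw":0},{"hand":0,"xyz":[-2.9,0,0.5],"yaw":0},{"hand":0,"xyz":[-3.2,0,0.5],"yaw":0},{"hand":0,"xyz":[-3.5,0,0.5],"yaw":0},{"hand":0,"xyz":[-3.8,0,0.5],"yaw":0},{"hand":0,"xyz":[-4.2,0,0.4],"yaw":0},{"hand":0,"xyz":[-4.6,0,0.2],"yaw":0}]'
python3 - <<'E'
from h import *
robot.get_image("side")
m=robot.masks_of("bezel","side")[0]; print(m["extent"]);print(robot.get_obs()["force"])
for b,d in((1.85,-.02),(1.8,-.018),(1.75,-.016),(1.7,-.014),(1.65,-.012),(1.6,-.01),(1.55,-.008)): bz(b,.19,0,d)
E
```

```text
t: 12.1
ee_pos: [0.6164, -0.0533, 0.2205]
tool_rot: [2.661, -1.67, 0.005]
force: [1.9, -3.1, 4.0]
gripper_width: 0.0005
grip_force: 2.2
[272.9, 198.3, 71.1, 74.6]
[ 1.73110018 -2.77415779  2.68357862]
b 1.85 z 0.222 shift cm [-0.2  -0.01 -0.16] x-ang -1.12 yaw 0.0
b 1.8 z 0.2276 shift cm [-1.09 -0.01 -0.71] x-ang -1.12 yaw 0.0
b 1.75 z 0.2327 shift cm [-1.99 -0.01 -1.23] x-ang -1.12 yaw 0.0
b 1.7 z 0.2373 shift cm [-2.91 -0.01 -1.69] x-ang -1.12 yaw 0.0
b 1.65 z 0.2415 shift cm [-3.85 -0.01 -2.11] x-ang -1.12 yaw 0.0
b 1.6 z 0.2452 shift cm [-4.79 -0.01 -2.48] x-ang -1.12 yaw 0.0
b 1.55 z 0.2485 shift cm [-5.74 -0.02 -2.81] x-ang -1.12 yaw 0.0
```

```bash
python3 -m pendant '[{"hand":0,"xyz":[-0.4,0,-0.25],"yaw":0},{"hand":0,"xyz":[-0.8,0,-0.5],"yaw":0},{"hand":0,"xyz":[-1.2,0,-0.75],"yaw":0},{"hand":0,"xyz":[-1.6,0,-1],"yaw":0},{"hand":0,"xyz":[-2.0,0,-1.2],"yaw":0},{"hand":0,"xyz":[-2.4,0,-1.4],"yaw":0},{"hand":0,"xyz":[-2.8,0,-1.6],"yaw":0},{"hand":0,"xyz":[-3.2,0,-1.8],"yaw":0},{"hand":0,"xyz":[-3.6,0,-2],"yaw":0},{"hand":0,"xyz":[-4,0,-2.15],"yaw":0}]'
python3 - <<'E'
from h import *
robot.get_image("side")
m=robot.masks_of("bezel","side")[0]; print(m["extent"]);print(robot.get_obs()["force"])
for b,s,d in((1.65,.19,-.012),(1.6,.19,-.01),(1.55,.18,0),(1.5,.18,0),(1.45,.18,0),(1.4,.181,0),(1.35,.182,0),(1.3,.182,0),(1.25,.182,0)): bz(b,s,0,d)
E
```

```text
t: 13.03
ee_pos: [0.5982, -0.0158, 0.2407]
tool_rot: [-2.662, 1.668, 0.0]
force: [1.0, -1.7, -1.9]
gripper_width: 0.0003
grip_force: 1.0
[276.6, 201.9, 73.6, 63.0]
[-0.72936583  0.70617032 -0.32405093]
b 1.65 z 0.2415 shift cm [ 0.26  0.   -0.04] x-ang -1.119 yaw 0.001
b 1.6 z 0.2452 shift cm [-0.68  0.   -0.41] x-ang -1.119 yaw 0.001
b 1.55 z 0.2465 shift cm [-1.61 -0.   -0.53] x-ang -1.119 yaw 0.001
b 1.5 z 0.2472 shift cm [-2.51 -0.   -0.61] x-ang -1.119 yaw 0.001
b 1.45 z 0.2476 shift cm [-3.42 -0.   -0.65] x-ang -1.119 yaw 0.001
b 1.4 z 0.2484 shift cm [-4.34 -0.   -0.73] x-ang -1.119 yaw 0.001
b 1.35 z 0.2488 shift cm [-5.28 -0.01 -0.77] x-ang -1.119 yaw 0.001
b 1.3 z 0.2478 shift cm [-6.19 -0.01 -0.67] x-ang -1.119 yaw 0.001
b 1.25 z 0.2463 shift cm [-7.09 -0.01 -0.52] x-ang -1.119 yaw 0.001
```

```bash
python3 -m pendant '[{"hand":0,"xyz":[-0.4,0,-0.25],"yaw":0},{"hand":0,"xyz":[-0.9,0,-0.45],"yaw":0},{"hand":0,"xyz":[-1.5,0,-0.5],"yaw":0},{"hand":0,"xyz":[-2.1,0,-0.55],"yaw":0},{"hand":0,"xyz":[-2.7,0,-0.6],"yaw":0},{"hand":0,"xyz":[-3.3,0,-0.65],"yaw":0},{"hand":0,"xyz":[-3.9,0,-0.7],"yaw":0},{"hand":0,"xyz":[-4.5,0,-0.7],"yaw":0},{"hand":0,"xyz":[-5.1,0,-0.7],"yaw":0},{"hand":0,"xyz":[-5.7,0,-0.7],"yaw":0}]'
python3 - <<'E'
from h import *
robot.get_image("side")
m=robot.masks_of("bezel","side")[0]; print(m["extent"]);print(robot.get_obs()["force"])
for b in np.arange(1.35,.8,-.05): bz(b,.182)
E
```

```text
t: 13.97
ee_pos: [0.5732, 0.0357, 0.2471]
tool_rot: [2.662, -1.668, -0.001]
force: [1.0, -2.0, -1.0]
gripper_width: -0.0
grip_force: 1.0
[281.6, 210.6, 76.1, 48.5]
[ 0.52484903 -0.50556897  0.04621978]
b 1.35 z 0.2488 shift cm [ 0.46 -0.01 -0.13] x-ang -1.119 yaw 0.002
b 1.3 z 0.2478 shift cm [-0.45 -0.01 -0.03] x-ang -1.119 yaw 0.002
b 1.25 z 0.2463 shift cm [-1.35 -0.01  0.12] x-ang -1.119 yaw 0.002
b 1.2 z 0.2443 shift cm [-2.25 -0.01  0.32] x-ang -1.119 yaw 0.002
b 1.15 z 0.2419 shift cm [-3.13 -0.01  0.56] x-ang -1.119 yaw 0.002
b 1.1 z 0.2391 shift cm [-4.01 -0.01  0.84] x-ang -1.119 yaw 0.002
b 1.05 z 0.2358 shift cm [-4.86 -0.02  1.17] x-ang -1.119 yaw 0.002
b 1.0 z 0.2321 shift cm [-5.7  -0.02  1.54] x-ang -1.119 yaw 0.002
b 0.95 z 0.228 shift cm [-6.52 -0.02  1.95] x-ang -1.119 yaw 0.002
b 0.9 z 0.2235 shift cm [-7.32 -0.02  2.41] x-ang -1.119 yaw 0.002
b 0.85 z 0.2186 shift cm [-8.1  -0.02  2.9 ] x-ang -1.119 yaw 0.002
```

```bash
python3 -m pendant '[{"hand":0,"xyz":[-0.5,0,0],"yaw":0},{"hand":0,"xyz":[-1.1,0,0.1],"yaw":0},{"hand":0,"xyz":[-1.8,0,0.2],"yaw":0},{"hand":0,"xyz":[-2.5,0,0.4],"yaw":0},{"hand":0,"xyz":[-3.1,0,0.55],"yaw":0},{"hand":0,"xyz":[-3.8,0,0.8],"yaw":0},{"hand":0,"xyz":[-4.5,0,1.05],"yaw":0},{"hand":0,"xyz":[-5.2,0,1.3],"yaw":0},{"hand":0,"xyz":[-5.9,0,1.65],"yaw":0},{"hand":0,"xyz":[-6.5,0,1.95],"yaw":0}]'
python3 - <<'E'
from h import *
robot.get_image("side")
m=robot.masks_of("bezel","side")[0]; print(m["extent"]);print(robot.get_obs()["force"])
for b in np.arange(1,.35,-.05): bz(b,.182)
E
```

```text
t: 14.9
ee_pos: [0.5448, 0.0944, 0.2277]
tool_rot: [-2.662, 1.668, 0.0]
force: [0.8, -0.7, 1.6]
gripper_width: 0.0001
grip_force: 0.7
[288.8, 222.6, 77.9, 30.8]
[-0.32528462  0.40397036 -0.00822344]
b 1.0 z 0.2321 shift cm [ 0.81 -0.04 -0.5 ] x-ang -1.118 yaw 0.002
b 0.95 z 0.228 shift cm [-0.01 -0.04 -0.09] x-ang -1.118 yaw 0.002
b 0.9 z 0.2235 shift cm [-0.81 -0.05  0.36] x-ang -1.118 yaw 0.002
b 0.85 z 0.2186 shift cm [-1.58 -0.05  0.85] x-ang -1.118 yaw 0.002
b 0.8 z 0.2133 shift cm [-2.33 -0.05  1.38] x-ang -1.118 yaw 0.002
b 0.75 z 0.2076 shift cm [-3.06 -0.05  1.95] x-ang -1.118 yaw 0.002
b 0.7 z 0.2016 shift cm [-3.75 -0.05  2.55] x-ang -1.118 yaw 0.002
b 0.65 z 0.1952 shift cm [-4.41 -0.06  3.19] x-ang -1.118 yaw 0.002
b 0.6 z 0.1886 shift cm [-5.04 -0.06  3.86] x-ang -1.118 yaw 0.002
b 0.55 z 0.1816 shift cm [-5.63 -0.06  4.55] x-ang -1.118 yaw 0.002
b 0.5 z 0.1743 shift cm [-6.19 -0.06  5.28] x-ang -1.118 yaw 0.002
b 0.45 z 0.1668 shift cm [-6.72 -0.06  6.04] x-ang -1.118 yaw 0.002
b 0.4 z 0.159 shift cm [-7.2  -0.07  6.82] x-ang -1.118 yaw 0.002
```

```bash
python3 -m pendant '[{"hand":0,"xyz":[-0.5,0,0.2],"yaw":0},{"hand":0,"xyz":[-1.1,0,0.55],"yaw":0},{"hand":0,"xyz":[-1.7,0,0.95],"yaw":0},{"hand":0,"xyz":[-2.3,0,1.4],"yaw":0},{"hand":0,"xyz":[-2.9,0,1.8],"yaw":0},{"hand":0,"xyz":[-3.5,0,2.3],"yaw":0},{"hand":0,"xyz":[-4.1,0,2.85],"yaw":0},{"hand":0,"xyz":[-4.6,0,3.4],"yaw":0},{"hand":0,"xyz":[-5.1,0,3.95],"yaw":0},{"hand":0,"xyz":[-5.6,0,4.55],"yaw":0}]'
python3 - <<'E'
from h import *
robot.get_image("side")
m=robot.masks_of("bezel","side")[0]; print(m["extent"]);print(robot.get_obs()["force"])
for b in np.arange(.55,-.01,-.05): bz(b,.182)
E
```

```text
t: 15.83
ee_pos: [0.5206, 0.1446, 0.182]
tool_rot: [-2.662, 1.668, 0.0]
force: [0.6, 0.3, 1.8]
gripper_width: 0.0002
grip_force: 0.5
[289.7, 242.8, 78.6, 34.1]
[ 0.2503751  -0.90555479 -0.50604783]
b 0.55 z 0.1816 shift cm [-0.07 -0.08 -0.07] x-ang -1.119 yaw 0.001
b 0.5 z 0.1743 shift cm [-0.63 -0.08  0.66] x-ang -1.119 yaw 0.001
b 0.45 z 0.1668 shift cm [-1.16 -0.08  1.41] x-ang -1.119 yaw 0.001
b 0.4 z 0.159 shift cm [-1.64 -0.09  2.19] x-ang -1.119 yaw 0.001
b 0.35 z 0.151 shift cm [-2.08 -0.09  2.99] x-ang -1.119 yaw 0.001
b 0.3 z 0.1427 shift cm [-2.49 -0.09  3.82] x-ang -1.119 yaw 0.001
b 0.25 z 0.1343 shift cm [-2.85 -0.09  4.66] x-ang -1.119 yaw 0.001
b 0.2 z 0.1257 shift cm [-3.17 -0.1   5.52] x-ang -1.119 yaw 0.001
b 0.15 z 0.1169 shift cm [-3.45 -0.1   6.4 ] x-ang -1.119 yaw 0.001
b 0.1 z 0.108 shift cm [-3.68 -0.1   7.28] x-ang -1.119 yaw 0.001
b 0.05 z 0.0991 shift cm [-3.87 -0.1   8.18] x-ang -1.119 yaw 0.001
b -0.0 z 0.09 shift cm [-4.01 -0.1   9.09] x-ang -1.119 yaw 0.001
```

```bash
python3 -m pendant '[{"hand":0,"xyz":[-0.5,-0.05,0.45],"yaw":0},{"hand":0,"xyz":[-0.9,-0.1,1.05],"yaw":0},{"hand":0,"xyz":[-1.35,-0.1,1.7],"yaw":0},{"hand":0,"xyz":[-1.75,-0.1,2.35],"yaw":0},{"hand":0,"xyz":[-2.1,-0.1,3],"yaw":0},{"hand":0,"xyz":[-2.45,-0.1,3.7],"yaw":0},{"hand":0,"xyz":[-2.75,-0.1,4.4],"yaw":0},{"hand":0,"xyz":[-3,-0.1,5.1],"yaw":0},{"hand":0,"xyz":[-3.25,-0.1,5.7],"yaw":0},{"hand":0,"xyz":[-3.4,-0.1,6.2],"yaw":0}]'
python3 - <<'E'
from h import *
robot.get_image("side")
m=robot.masks_of("bezel","side")[0]; print(m["extent"]);print(robot.get_obs()["force"],robot.get_obs()["ee_pos"])
for b in np.arange(.15,-.01,-.01): bz(b,.182)
E
```

```text
t: 16.77
ee_pos: [0.5066, 0.1752, 0.1195]
tool_rot: [2.662, -1.668, -0.001]
force: [0.2, 0.2, 1.4]
gripper_width: 0.0
grip_force: 0.4
[291.8, 257.6, 77.9, 53.5]
[ 0.89247948  0.72700468 -0.51811545] [0.50624385 0.17492975 0.11912057]
b 0.15 z 0.1169 shift cm [-0.12  0.01  0.22] x-ang -1.12 yaw 0.001
b 0.14 z 0.1152 shift cm [-0.17  0.01  0.4 ] x-ang -1.12 yaw 0.001
b 0.13 z 0.1134 shift cm [-0.22  0.01  0.57] x-ang -1.12 yaw 0.001
b 0.12 z 0.1116 shift cm [-0.26  0.01  0.75] x-ang -1.12 yaw 0.001
b 0.11 z 0.1098 shift cm [-0.31  0.01  0.93] x-ang -1.12 yaw 0.001
b 0.1 z 0.108 shift cm [-0.35  0.01  1.11] x-ang -1.12 yaw 0.001
b 0.09 z 0.1063 shift cm [-0.39  0.    1.29] x-ang -1.12 yaw 0.001
b 0.08 z 0.1045 shift cm [-0.43  0.    1.47] x-ang -1.12 yaw 0.001
b 0.07 z 0.1027 shift cm [-0.47  0.    1.65] x-ang -1.12 yaw 0.001
b 0.06 z 0.1009 shift cm [-0.5   0.    1.83] x-ang -1.12 yaw 0.001
b 0.05 z 0.0991 shift cm [-0.54  0.    2.01] x-ang -1.12 yaw 0.001
b 0.04 z 0.0973 shift cm [-0.57  0.    2.19] x-ang -1.12 yaw 0.001
b 0.03 z 0.0954 shift cm [-0.6   0.    2.37] x-ang -1.12 yaw 0.001
b 0.02 z 0.0936 shift cm [-0.63  0.    2.55] x-ang -1.12 yaw 0.001
b 0.01 z 0.0918 shift cm [-0.65  0.    2.73] x-ang -1.12 yaw 0.001
b -0.0 z 0.09 shift cm [-0.68  0.    2.91] x-ang -1.12 yaw 0.001
```

```bash
python3 -m pendant '[{"hand":0,"xyz":[-0.1,0,0.2],"yaw":0},{"hand":0,"xyz":[-0.2,0,0.5],"yaw":0},{"hand":0,"xyz":[-0.3,0,0.8],"yaw":0},{"hand":0,"xyz":[-0.35,0,1.1],"yaw":0},{"hand":0,"xyz":[-0.4,0,1.4],"yaw":0},{"hand":0,"xyz":[-0.45,0,1.7],"yaw":0},{"hand":0,"xyz":[-0.5,0,1.95],"yaw":0},{"hand":0,"xyz":[-0.55,0,2.15],"yaw":0},{"hand":0,"xyz":[-0.6,0,2.3],"yaw":0},{"hand":0,"xyz":[-0.6,0,2.3],"yaw":0}]'
python3 - <<'E'
from h import *
for i in range(4): robot.get_image("side"); print(robot.get_obs()["ee_pos"].round(4),robot.get_obs()["force"].round(1))
E
```

```text
t: 17.7
ee_pos: [0.5041, 0.1803, 0.097]
tool_rot: [2.661, -1.668, -0.0]
force: [0.7, 0.2, -0.4]
gripper_width: -0.0003
grip_force: 0.0
[0.5041 0.1803 0.0972] [-0.1  0.4  0. ]
[0.5041 0.1803 0.0973] [-1.1  0.8 -0.1]
[0.5042 0.1804 0.0974] [-0.5  0.2  0.3]
[0.5042 0.1804 0.0974] [ 0.2  0.1 -0.6]
```

```bash
python3 -m pendant '[{"hand":0,"xyz":[0,0,0.1],"yaw":0},{"hand":0,"xyz":[0,0,0.2],"yaw":0},{"hand":0,"xyz":[0,0,0.3],"yaw":0},{"hand":0,"xyz":[0,0,0.4],"yaw":0},{"hand":0,"xyz":[0,0,0.5],"yaw":0},{"hand":0,"xyz":[0,0,0.6],"yaw":0},{"hand":0,"xyz":[0,0,0.6],"yaw":0}]'
python3 - <<'E'
from h import *
for i in range(3): robot.get_image("side"); print(robot.get_obs()["ee_pos"].round(4),robot.get_obs()["force"].round(1))
E
```

```text
t: 18.48
ee_pos: [0.5042, 0.1803, 0.0912]
tool_rot: [2.662, -1.668, -0.0]
force: [-0.5, -0.7, -0.1]
gripper_width: -0.0002
grip_force: 0.1
[0.5042 0.1803 0.0912] [ 0.1 -0.5  0.7]
[0.5042 0.1803 0.0913] [-0.4  0.6  0.5]
[0.5042 0.1803 0.0913] [-0.1  0.8 -0.6]
```

```bash
python3 -m pendant '[{"hand":0,"xyz":[0,0,0.03],"yaw":0},{"hand":0,"xyz":[0,0,0.06],"yaw":0},{"hand":0,"xyz":[0,0,0.08],"yaw":0},{"hand":0,"xyz":[0,0,0.08],"yaw":0}]'
python3 - <<'E'
from h import *
for i in range(3): robot.get_image("side"); print(robot.get_obs()["ee_pos"].round(4),robot.get_obs()["force"].round(1))
E
```

```text
t: 18.97
ee_pos: [0.5042, 0.1804, 0.0906]
tool_rot: [2.662, -1.668, -0.0]
force: [-1.5, 0.4, 0.6]
gripper_width: -0.0002
grip_force: 0.2
[0.5042 0.1804 0.0907] [-0.2 -1.1  0.6]
[0.5042 0.1804 0.0906] [ 0.1 -0.6  0.6]
[0.5042 0.1804 0.0907] [-0.7  0.1  0.9]
```

Nearly shut, with no force building up. I'll lift away and look.

```bash
python3 -m pendant '[{"hand":0,"xyz":[0,0,-0.5],"yaw":0},{"hand":0,"xyz":[0,0,-3],"yaw":0},{"hand":0,"xyz":[0,0,-7],"yaw":0},{"hand":0,"xyz":[0,0,-11],"yaw":0},{"hand":0,"xyz":[-4,0,-14],"yaw":0},{"hand":0,"xyz":[-8,0,-16],"yaw":0},{"hand":0,"xyz":[-12,2,-16],"yaw":0},{"hand":0,"xyz":[-16,4,-16],"yaw":0},{"hand":0,"xyz":[-16,4,-16],"yaw":0},{"hand":0,"xyz":[-16,4,-16],"yaw":0}]'
python3 - <<'E'
from h import *
b=robot.get_image("side")[220:320,230:350];a=robot.get_image("top")[190:280,190:310]
cv2.imwrite("pics/a5.png",cv2.resize(np.vstack([a,b]),None,fx=3.1,fy=3.1,interpolation=2)[:,:,::-1])
E
```

```text
t: 19.95
ee_pos: [0.3964, 0.3091, 0.2515]
tool_rot: [-2.664, 1.662, 0.001]
force: [0.9, -0.8, 0.6]
gripper_width: -0.0004
grip_force: 0.0
```

View pics/a5.png

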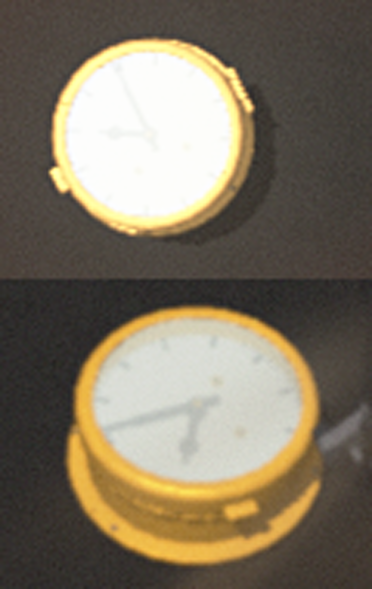

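The bezel looks shut and the hands read ten o'clock. I'll do one numeric check of the rim before handing in.

Run:
```python
from h import *
M={n:robot.masks_of("bezel",n)[0]["region"] for n in("top","side")}
ph=np.linspace(0,2*np.pi,200)
for b in np.arange(0,.09,.015):
    sc=[]
    for n in M:
        yy=.098+.092*np.cos(ph)
        P=proj(n,cl(X,Y,PSI,np.vstack([np.c_[.092*np.sin(ph),-.098+yy*np.cos(b)-d*np.sin(b),.066+yy*np.sin(b)+d*np.cos(b)] for d in(0,.024)])))
        im=np.zeros((420,560),np.uint8); cv2.fillConvexPoly(im,cv2.convexHull(np.round(P*16).astype(np.int32)),1,shift=4)
        sc.append((im&M[n]).sum()/((im|M[n])>0).sum())
    print(round(b,3),np.round(sc,3))
```

```text
0.0 [0.916 0.933]
0.015 [0.914 0.935]
0.03 [0.914 0.936]
0.045 [0.912 0.931]
0.06 [0.911 0.917]
0.075 [0.908 0.903]
```

The image check can't separate 0 from 0.03 rad, so I'll go back and feel for the stop gently.

```bash
python3 -m pendant '[{"hand":0,"xyz":[4,-1,0],"yaw":0},{"hand":0,"xyz":[8,-2,0],"yaw":0},{"hand":0,"xyz":[12,-3.5,1],"yaw":0},{"hand":0,"xyz":[16,-4,4],"yaw":0},{"hand":0,"xyz":[16,-4,8],"yaw":0},{"hand":0,"xyz":[16,-4,12],"yaw":0},{"hand":0,"xyz":[16,-4,14.5],"yaw":0},{"hand":0,"xyz":[16,-4,15.5],"yaw":0},{"hand":0,"xyz":[16,-4,15.5],"yaw":0},{"hand":0,"xyz":[16,-4,15.5],"yaw":0}]'
python3 -m pendant '[{"hand":0,"xyz":[0,0,0.1],"yaw":0},{"hand":0,"xyz":[0,0,0.2],"yaw":0},{"hand":0,"xyz":[0,0,0.3],"yaw":0},{"hand":0,"xyz":[0,0,0.4],"yaw":0},{"hand":0,"xyz":[0,0,0.45],"yaw":0},{"hand":0,"xyz":[0,0,0.5],"yaw":0},{"hand":0,"xyz":[0,0,0.5],"yaw":0}]'
python3 - <<'E'
from h import *
for i in range(3): robot.get_image("side"); print(robot.get_obs()["ee_pos"].round(4),robot.get_obs()["force"].round(1))
E
```

```text
t: 20.98
ee_pos: [0.5053, 0.18, 0.0972]
tool_rot: [-2.661, 1.669, -0.002]
force: [-0.3, 0.3, 0.7]
gripper_width: 0.0002
grip_force: 0.0
t: 21.57
ee_pos: [0.5042, 0.1805, 0.0906]
tool_rot: [2.662, -1.668, -0.0]
force: [-0.3, 0.1, 0.7]
gripper_width: -0.0001
grip_force: 0.0
[0.5042 0.1804 0.0906] [-0.1  0.3 -0.1]
[0.5043 0.1804 0.0907] [-0.3 -0.1  0.4]
[0.5043 0.1804 0.0907] [-0.2 -0.6 -0. ]
```

```bash
python3 -m pendant '[{"hand":0,"xyz":[0,0,0.03],"yaw":0},{"hand":0,"xyz":[0,0,0.06],"yaw":0},{"hand":0,"xyz":[0,0,0.06],"yaw":0}]'; python3 -m pendant '[{"hand":0,"xyz":[0,0,0.02],"yaw":0},{"hand":0,"xyz":[0,0,0.03],"yaw":0},{"hand":0,"xyz":[0,0,0.03],"yaw":0}]'
python3 - <<'E'
from h import *
for i in range(3): robot.get_image("side"); print(robot.get_obs()["ee_pos"].round(4),robot.get_obs()["force"].round(1))
E
```

```text
t: 21.97
ee_pos: [0.5042, 0.1804, 0.0899]
tool_rot: [2.662, -1.668, -0.0]
force: [0.4, -0.2, -0.2]
gripper_width: -0.0001
grip_force: 0.0
t: 22.22
ee_pos: [0.5042, 0.1804, 0.0897]
tool_rot: [-2.662, 1.668, 0.0]
force: [0.2, 0.4, 0.3]
gripper_width: -0.0002
grip_force: 0.0
[0.5043 0.1804 0.0897] [ 0.3  1.2 -0.1]
[0.5043 0.1804 0.0898] [0.6 0.5 0.1]
[0.5043 0.1804 0.0898] [0.4 0.4 0.4]
```

```bash
for i in 1; do python3 -m pendant '[{"hand":0,"xyz":[0,0,0.02],"yaw":0},{"hand":0,"xyz":[0,0,0.04],"yaw":0},{"hand":0,"xyz":[0,0,0.04],"yaw":0},{"hand":0,"xyz":[0,0,0.04],"yaw":0}]' | grep -E "ee|for|grip_f"; done
python3 - <<'E'
from h import *
for i in range(3): robot.get_image("side"); print(robot.get_obs()["ee_pos"].round(4),robot.get_obs()["force"].round(1))
E
```

```text
ee_pos: [0.5043, 0.1804, 0.0894]
force: [-0.6, -0.3, 1.1]
grip_force: 0.1
[0.5043 0.1804 0.0894] [-0.5  0.1 -0.1]
[0.5043 0.1804 0.0894] [-0.5 -0.5 -0.1]
[0.5043 0.1804 0.0894] [-0.5  0.3  0.4]
```

```bash
python3 -m pendant '[{"hand":0,"xyz":[0,0,0.02],"yaw":0},{"hand":0,"xyz":[0,0,0.04],"yaw":0},{"hand":0,"xyz":[0,0,0.04],"yaw":0},{"hand":0,"xyz":[0,0,0.04],"yaw":0}]' | grep -E "ee|for|grip_f"
python3 - <<'E'
from h import *
for i in range(4): robot.get_image("side"); print(robot.get_obs()["ee_pos"].round(4),robot.get_obs()["force"].round(1),robot.get_obs()["grip_force"])
E
```

```text
ee_pos: [0.5043, 0.1804, 0.089]
force: [0.5, -0.7, 0.7]
grip_force: 0.2
[0.5043 0.1804 0.089 ] [-0.2  0.   0.5] 0.25406100670807064
[0.5043 0.1804 0.089 ] [0.2 0.4 0.7] 0.2555240469519049
[0.5043 0.1805 0.089 ] [-0.9  0.8  1. ] 0.2578989649191499
[0.5043 0.1804 0.089 ] [0.3 0.1 0.5] 0.25979210156947374
```

```bash
python3 -m pendant '[{"hand":0,"xyz":[0,0,0.02],"yaw":0},{"hand":0,"xyz":[0,0,0.04],"yaw":0},{"hand":0,"xyz":[0,0,0.05],"yaw":0},{"hand":0,"xyz":[0,0,0.05],"yaw":0}]' | grep -E "ee|for|grip_f"
python3 - <<'E'
from h import *
for i in range(4): robot.get_image("side"); print(robot.get_obs()["ee_pos"].round(4),robot.get_obs()["force"].round(1),robot.get_obs()["grip_force"])
E
```

```text
ee_pos: [0.5043, 0.1804, 0.0886]
force: [-1.0, 0.5, 1.9]
grip_force: 0.9
[0.5043 0.1805 0.0887] [-0.4 -0.2  1.7] 0.9648264851421118
[0.5043 0.1804 0.0887] [-0.6  0.2  1.8] 1.0163159156218171
[0.5043 0.1805 0.0887] [-0.5 -0.3  1.3] 1.0699935257434845
[0.5043 0.1804 0.0886] [-1.1  0.5  1.7] 1.121728951111436
```

The force now rises to about 1.7 N with no further travel, so the bezel is against its stop. I'll retract and hand in.

```bash
python3 -m pendant '[{"hand":0,"xyz":[0,0,-0.5],"yaw":0},{"hand":0,"xyz":[0,0,-3],"yaw":0},{"hand":0,"xyz":[0,0,-7],"yaw":0},{"hand":0,"xyz":[0,0,-10],"yaw":0},{"hand":0,"xyz":[0,0,-10],"yaw":0},{"hand":0,"xyz":[0,0,-10],"yaw":0},{"hand":0,"xyz":[0,0,-10],"yaw":0}]'
python3 -c "
from h import *
print(robot.finish_job())"
```

```text
t: 24.5
ee_pos: [0.504, 0.1804, 0.188]
tool_rot: [2.662, -1.668, -0.001]
force: [0.4, -0.0, -1.2]
gripper_width: -0.0003
grip_force: 0.0
the job is handed in; nothing more can be done
None
```

The job is handed in at 24.5 s: the minute hand measured about 0.03 rad past twelve, the hour hand at ten, the bezel eased shut until I felt its stop (about 1.7 N), and the arm lifted clear without going near the loupe, pliers or wristwatch; no verdict was returned.

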